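# Pack up a neck block level

### The arm

A 6-joint arm with a two-finger parallel gripper is mounted at the origin on the work surface; the furniture and walls round the work are solid. World frame = base frame: x ahead of the robot, y to its left, z up, the work surface at z = 0. Lengths are in mm, angles in rad, forces in N, time in s.
With the tool pointing down it reaches from about 425 to 925 mm from the base axis. Payload 12.5 kg.
Tool frame: the origin (TCP) lies midway between the tips of the shut fingers; the grasp point (between the pads) lies 19 mm behind it; x points along the fingers, y is the direction in which the jaws open and shut, and the axes are right-handed (so a half turn about x gives the same grasp; the last joint's range is limited). The gripper opens to 85 mm and grips with 20 to 120 N. Pads are 22 mm wide; open, the fingers measure 114 mm over their backs; the gripper's body (76 mm by 85 mm) begins 54 mm behind the grasp point. The pads swing forward as they close: fully open they stand 13 mm farther back than shut.
Start: joints at [-1.425, 0.491, 1.559, -0, 1.092, -0.106], TCP at [155.74, -605.304, 206.627] pointing down, gripper open.
Joint ranges: [-3.1, 3.1], [-0.84, 2.19], [0.05, 2.79], [-1.13, 4.28], [0.06, 2.93], [-2.69, 2.69]. Speed limits (rad/s): [2.22, 2.22, 2.79, 3.14, 3.14, 3.14].

### API

Orientations are given as a unit quaternion [w, x, y, z].
In Python, from station import telemetry, grab_frame, ticket gives the robot as it stands. The module is installed in compiled form; this text tells all that it offers.
- The arm moves only by the shell command python3 -m crank 'ROWS' [FORCE]. ROWS is JSON, a list of rows, each an object with "slide": the shift along the tool's x, y, z in mm, a list of three; "turn": the turn, a rotation vector about the tool's x, y, z in units of 5 degrees (1.0 is 5 degrees), a list of three; "claw": the finger opening in mm, from 0 to 85.4. In form: [{"slide": [x, y, z], "turn": [rx, ry, rz], "claw": claw}, ...]. A call has 1 to 20 rows; each row shifts and turns the commanded pose from where the row before left it, along the tool's axes as they then stand; what a row does not reach is not made up. A row lasts 1/10 s, in which the tool goes at most 50 mm and 8.59 degrees, less where a joint would pass 70% of its speed; a pose out of reach is approached as far as the arm can. A call is refused whole if a number of a shift passes 50 or a number of a turn 1, either way. A call with a gripper value outside its range is refused whole. The fingers move at their own pace and stop on an object; FORCE is the grip in N (left out, the last holds). Time passes only in rows, so rows that do not move let the fingers close. It gives the time, the measured TCP pose, the force and the opening at its end, in the units of the state.
- telemetry.get_state(): the state, without advancing time (a new reading comes with each control period).
- grab_frame(name): name is "side" or "top" or "wrist"; returns a dict with "frame" (480x640x3 uint8, blue, green, red), "fx", "fy", "cx", "cy" (pixels), "R" (3x3) and "t" (3): a world point X has camera coordinates R X + t. Camera axes: x right, y down, z forward; pixel columns grow to the right and rows downward; lengths in mm; the calibration is good to about 2 mm. A picture is of the moment at which its call begins. There is no depth.
- ticket.sign_off(): hands the job in, once; it reports no verdict.
The state is a dict: "t": time; "q": joint angles; "qd": joint speeds; "tau": joint torques, N m; "eef_pos": TCP position; "tool_rot": TCP orientation; "force": force on the tool from outside, world axes, zero at the start; "wrist_torque": the same for the moment, N m; "opening": finger opening in mm.
Only numpy, scipy, OpenCV 4.12 (cv2) and the standard library are available. Lean on these libraries where they do the work, as an engineer would, in place of code of your own. Each camera call takes 0.05 s, during which the arm holds its last target. There are 200 camera calls.

### The job

Set the maple neck block up level on the levelling board: one end on the rest that stands in line with the cork pad, the other on packers on the pad. Take the stack of three packers apart, lay the two whose thicknesses together equal the height of that rest above the pad flat on top of each other in the middle of the pad, and put the one left over flat in the packer tray. Lay the neck block along the board across the rest and the packers, with its middle half-way between them.

Things in the scene. Friction and masses are not known exactly. Their poses are not given: they have to be found in the camera images.
- packer_12_centre (a point): flat rectangular wooden packer, 40 mm wide (its x) by 60 mm long (its y) by 12 mm thick (its z), 30 g; this point is its centre, half-way up. The smallest; at the start the top one of the stack, lying on the 20 mm packer
- packer_20_centre (a point): flat rectangular wooden packer, 50 mm wide (its x) by 84 mm long (its y) by 20 mm thick (its z), 60 g; this point is its centre, half-way up. At the start the middle one of the stack, lying on the 28 mm packer
- packer_28_centre (a point): flat rectangular wooden packer, 60 mm wide (its x) by 108 mm long (its y) by 28 mm thick (its z), 115 g; this point is its centre, half-way up. The largest; at the start the bottom one of the stack, lying on the bench
- neck_block_centre (a point): rough-sawn maple neck block, 60 mm wide (its x) by 316 mm long (its y) by 62 mm high (its z), about 0.55 kg; this point is its centre. It starts lying on the bench, well clear of the board; take it across its width at the middle of its length
- pad (a point): centre of the cork pad, on its upper face (12 mm above the bench). The pad is 80 by 115 mm and 2 mm thick, on the robot's right-hand (-y) end of the levelling board, a fixed dark wooden board 165 mm (x) by 290 mm (y) by 10 mm thick. x and y axes are those of the board: y runs along it from the pad to the rest in use, which stands 200 mm from the pad centre
- mid (a point): point on the board's working line half-way between the pad centre and the rest in use (100 mm from each), 12 mm above the bench; the neck block's centre belongs above it, the block lying along y of this frame
- rest_spot (a point): the spot on the board, 10 mm above the bench, where the rest in use stands, in line with the pad. The other rest is parked at the board's far corner, 85 mm farther from the robot, and is not used
- rest_low_top (a point): low rest: square wooden block 46 x 50 mm, fixed; this point is the middle of its top, which is 32 mm higher than the cork pad's face (44 mm above the bench). In some starts it is the rest in use, in others it is the parked one
- rest_tall_top (a point): tall rest: round turned wooden post, 44 mm across at the top, fixed; this point is the middle of its top, which is 48 mm higher than the cork pad's face (60 mm above the bench). In use when the low rest is parked, and parked otherwise
- tray_floor (a point): middle of the floor (6 mm above the bench) of the shallow fixed wooden packer tray, 100 mm (its x) by 138 mm (its y) inside, rim 12 mm above the bench. It and the stack swap places between starts

How it is judged (in metres and radians):
At the end, for the whole second after the job is handed in: The two packers that add up to the rest in use (12+20 low, 20+28 tall) lie flat within 20 mm of the pad centre, the third flat in the tray; block level within 0.02 rad, within 25 mm of the middle, 4 mm of the rest's height and 0.1 rad of the board's line; all at rest (((horizontal distance between rest_low_top and rest_spot below 0.03 m and horizontal distance between each of packer_12_centre, packer_20_centre and pad below 0.02 m and angle between each of packer_12_centre, packer_20_centre, packer_28_centre's own z axis and vertical below 0.05 rad and x of packer_28_centre in the frame of tray_floor between -0.035 and 0.035 m and y of packer_28_centre in the frame of tray_floor between -0.045 and 0.045 m and z of packer_28_centre in the frame of tray_floor below 0.018 m and height (world z) of neck_block_centre between 0.071 and 0.079 m) or (horizontal distance between rest_tall_top and rest_spot below 0.03 m and horizontal distance between each of packer_20_centre, packer_28_centre and pad below 0.02 m and angle between each of packer_20_centre, packer_28_centre, packer_12_centre's own z axis and vertical below 0.05 rad and x of packer_12_centre in the frame of tray_floor between -0.035 and 0.035 m and y of packer_12_centre in the frame of tray_floor between -0.045 and 0.045 m and z of packer_12_centre in the frame of tray_floor below 0.01 m and height (world z) of neck_block_centre between 0.087 and 0.095 m)) and horizontal distance between neck_block_centre and mid below 0.025 m and angle between the y axis of neck_block_centre and the y axis of mid, either way round below 0.1 rad and angle between neck_block_centre's own z axis and vertical below 0.02 rad and linear speed of each of neck_block, packer_12, packer_20, packer_28 below 0.02 m/s); the robot touches nothing.
It also fails if it takes over 104 s, if anything falls off the work surface, if the arm or the gripper's body presses on something with over 40 N, if the wrist force passes 120 N, or if a joint passes its speed limit or range.

## Working session

There is one attempt and no reset: what is moved stays moved. The work goes in short steps, Python scripts to look and compute and a shell command to move; the robot and the scene stay as the last step left them, time stands still between calls to the robot, and variables do not carry over. Pictures are saved under pics/ and viewed, about 12 in all and at most 16, crops included, and the job is handed in when it is done.

```bash
mkdir -p pics
python3 - <<'E'
from station import telemetry, grab_frame
import cv2, numpy as np
s=telemetry.get_state(); print({k:np.round(v,3).tolist() for k,v in s.items()})
for n in("top","side"):
    f=grab_frame(n); cv2.imwrite(f"pics/{n}0.png",f["frame"]); print(n,f["fx"],f["fy"],f["cx"],f["cy"],np.round(f["R"],4).tolist(),np.round(f["t"],1).tolist())
E
```

```text
{'t': 0.0, 'q': [-1.425, 0.492, 1.559, 0.0, 1.092, -0.106], 'qd': [-0.0, -0.002, 0.0, 0.0, -0.0, -0.0], 'tau': [0.001, -61.846, -26.16, -0.0, 0.004, -0.0], 'eef_pos': [155.714, -605.042, 206.025], 'tool_rot': [-0.088, -0.702, -0.089, 0.702], 'force': [-0.162, -0.498, 0.601], 'wrist_torque': [-0.029, 0.042, -0.006], 'opening': 85.234}
top 614.4304164841263 614.4304164841263 330.21926312351076 236.06466535295735 [[-0.0294, -0.9995, -0.0144], [-0.9958, 0.0305, -0.0865], [0.0869, 0.0118, -0.9961]] [-54.1, 573.3, 1056.3]
side 614.8038840295627 614.8038840295627 323.3695167058294 242.62065698793043 [[0.9762, -0.2161, 0.0178], [-0.086, -0.4613, -0.8831], [0.199, 0.8605, -0.4689]] [-552.2, 85.3, 1126.5]
```

View pics/top0.png

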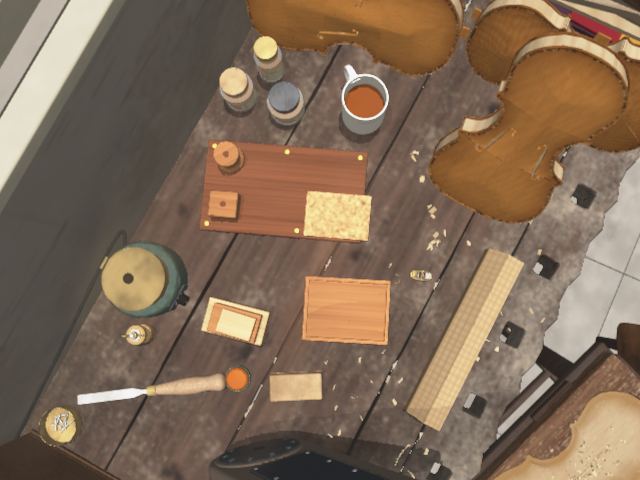

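View pics/side0.png

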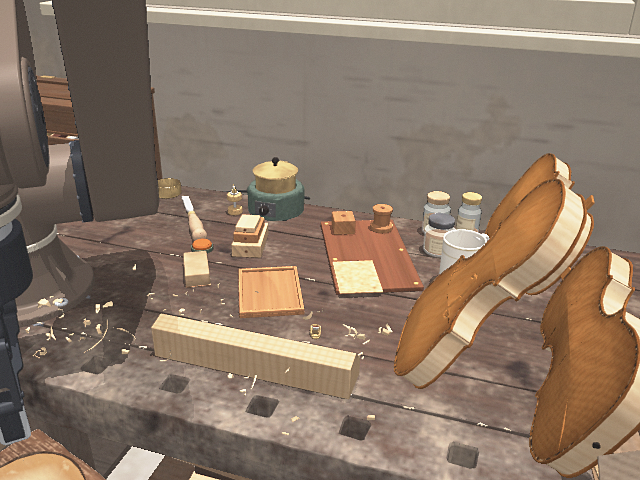

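The low square rest (223,204) is in line with the pad (338,216), and the tall round one (227,157) is parked. So 12+20 go on the pad and 28 goes in the tray. The stack is at (235,322), the tray at (346,310) and the block at (465,340). Next I'll segment these.

```bash
cat > h.py <<'E'
import cv2, numpy as np
from station import grab_frame, telemetry
def ray(f,uv):
    d=np.array(f["R"]).T@np.array([(uv[0]-f["cx"])/f["fx"],(uv[1]-f["cy"])/f["fy"],1.]); return -np.array(f["R"]).T@np.array(f["t"]).ravel(),d
def onz(f,uv,z):
    o,d=ray(f,uv); return (o+d*(z-o[2])/d[2])[:2]
def proj(f,X):
    c=np.array(f["R"])@np.array(X)+np.array(f["t"]).ravel(); return np.array([f["fx"]*c[0]/c[2]+f["cx"],f["fy"]*c[1]/c[2]+f["cy"]])
def rect(f,cnt,z):
    P=np.array([onz(f,p,z) for p in cnt.reshape(-1,2)],np.float32)
    (c,s,_)=r=cv2.minAreaRect(P); b=cv2.boxPoints(r); e=[b[1]-b[0],b[2]-b[1]]; e=max(e,key=np.linalg.norm)
    a=np.degrees(np.arctan2(e[1],e[0]))%180
    return np.round(c,1),np.round(sorted(s),1),round(float(a),1)  # long-axis angle from +x
E
python3 - <<'E'
import cv2,numpy as np
I=cv2.imread("pics/top0.png"); H=cv2.cvtColor(I,cv2.COLOR_BGR2HSV)
for n,(u,v) in dict(pad=(338,226),padb=(320,205),block=(465,340),block2=(500,265),tray=(346,310),trim=(346,281),p12=(235,322),p12b=(248,326),p28=(207,320),p20=(212,322),rest=(223,204),board=(280,190),bench=(270,280)).items(): print(n,np.median(H[v-2:v+3,u-2:u+3].reshape(-1,3),0))
a=cv2.resize(I[290:355,190:280],None,fx=6,fy=6,interpolation=cv2.INTER_CUBIC);b=cv2.resize(I[130:250,190:400],None,fx=2.57,fy=1.5)
cv2.imwrite("pics/stack.png",a)
E
```

```text
pad [ 20. 103. 242.]
padb [ 22.  94. 245.]
block [ 17.  97. 204.]
block2 [ 17.  98. 192.]
tray [ 14. 139. 227.]
trim [ 14. 139. 229.]
p12 [ 23.  71. 245.]
p12b [ 24.  67. 246.]
p28 [ 21.  82. 242.]
p20 [ 14. 139. 229.]
rest [ 10. 138. 159.]
board [ 10. 140. 162.]
bench [ 11.  75. 113.]
```

View pics/stack.png

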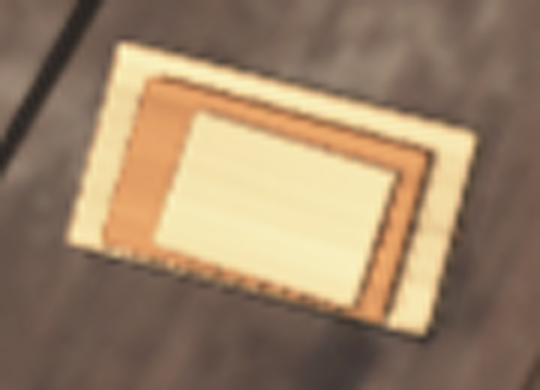

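Zoomed stack corners: 12 at (200,113),(395,175),(357,303),(160,243); 20 at (155,80),(432,153),(387,322),(103,245); 28 at (122,45),(474,133),(425,335),(70,243). Next I'll use masks for everything, checked against the given sizes.

Run:
```python
from h import *
f=grab_frame("top"); I=f["frame"]; H=cv2.cvtColor(I,cv2.COLOR_BGR2HSV)
def big(m,roi):
    x0,y0,x1,y1=roi; M=np.zeros_like(m); M[y0:y1,x0:x1]=m[y0:y1,x0:x1]
    M=cv2.morphologyEx(M,cv2.MORPH_CLOSE,np.ones((3,3)))
    return max(cv2.findContours(M,cv2.RETR_EXTERNAL,cv2.CHAIN_APPROX_NONE)[0],key=cv2.contourArea)
pale=cv2.inRange(H,(17,50,200),(30,125,255)); 
print("pad",rect(f,big(pale,(295,185,380,245)),12))
print("tray",rect(f,big(cv2.inRange(H,(11,100,150),(19,200,255)),(290,265,400,355)),12))
print("block",rect(f,big(cv2.inRange(H,(12,60,150),(24,130,255)),(400,240,530,435)),62))
print("board",rect(f,big(cv2.inRange(H,(0,110,60),(30,255,255)),(190,136,385,250)),10))
z=lambda L:np.array([[u/6+190-.4,v/6+290-.4] for u,v in L])
for n,L,h in (("12",[(200,113),(395,175),(357,303),(160,243)],60),("20",[(155,80),(432,153),(387,322),(103,245)],48),("28",[(122,45),(474,133),(425,335),(70,243)],28)): print(n,rect(f,z(L),h))
print("rest",onz(f,(224,204),44), "tall",onz(f,(228,153),60))
g=grab_frame("side")
c=np.array([[-1,0],[0,0]])
cv2.imwrite("pics/sz.png",np.vstack([cv2.resize(g["frame"][195:305,220:400],None,fx=4,fy=4,interpolation=cv2.INTER_CUBIC)]))
```

```text
pad (array([609.5, -84.7]), array([ 80.3, 114.3]), 83.5)
tray (array([441.5, -94.6]), array([113.2, 151.4]), 85.0)
block (array([ 393.7, -295.3]), array([ 71.6, 321. ]), 151.1)
board (array([656.7,   4.8]), array([166.4, 301.8]), 83.5)
12 (array([424.2,  91.3]), array([37.8, 58.1]), 71.7)
20 (array([426.2,  96.2]), array([49. , 83.8]), 73.4)
28 (array([428. ,  98.1]), array([ 59.4, 106.4]), 74.4)
rest [631.34027733 111.5330328 ] tall [717.52742615 100.38065464]
```

View pics/sz.png

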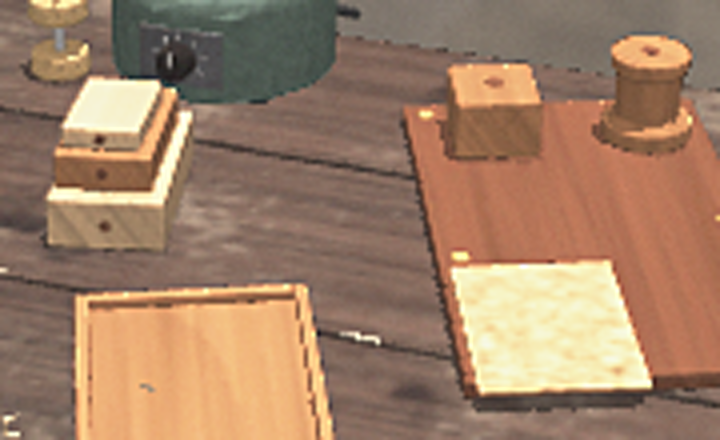

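The measured sizes match the given ones, and pad to rest is 197 mm (200 expected). The side view confirms the square low rest is the one in line. The block's mask includes a side face, so its centre is corrected to about (391,-300). Now a planner helper.

```bash
cat > plan.py <<'E'
import sys,numpy as np
from scipy.spatial.transform import Rotation as Ro
from station import telemetry
# plan.py x y z jawdeg : turn (5deg units, about tool x,y,z) then slides in the final tool frame
s=telemetry.get_state(); R=Ro.from_quat(np.roll(s["tool_rot"],-1)); p=np.array(s["eef_pos"])
m=R.as_matrix(); print("t",round(s["t"],1),"p",p.round(1),"x",m[:,0].round(3),"jaw",np.degrees(np.arctan2(m[1,1],m[0,1])).round(1),"q1",round(s["q"][0],2),"q6",round(s["q"][5],2),"open",round(s["opening"],1),"F",np.round(s["force"],1))
a=list(map(float,sys.argv[1:]))
if a:
    for j in (a[3],a[3]+180):
        y=np.array([np.cos(np.radians(j)),np.sin(np.radians(j)),0]);x=np.array([0,0,-1.]);T=Ro.from_matrix(np.c_[x,y,np.cross(x,y)])
        rv=np.degrees((R.inv()*T).as_rotvec())/5
        print("turn",rv.round(2),"then slide",(T.inv().apply(np.array(a[:3])-p)).round(1))
E
echo W; python3 plan.py 480 -230 206 -16; python3 plan.py 426 96 120 -16
```

```text
W
t 0.2 p [ 155.7 -605.2  206.3] x [-0.     0.001 -1.   ] jaw -75.6 q1 -1.42 q6 -0.11 open 85.8 F [-0.9  0.7  0. ]
turn [-1.192e+01 -0.000e+00  1.000e-02] then slide [ 3.000e-01  2.083e+02 -4.500e+02]
turn [2.408e+01 1.000e-02 0.000e+00] then slide [ 3.000e-01 -2.083e+02  4.500e+02]
t 0.2 p [ 155.7 -605.2  206.3] x [-0.     0.001 -1.   ] jaw -75.6 q1 -1.42 q6 -0.11 open 85.8 F [-0.9  0.7  0. ]
turn [-1.192e+01 -0.000e+00  1.000e-02] then slide [  86.3   66.6 -748.5]
turn [2.408e+01 1.000e-02 0.000e+00] then slide [ 86.3 -66.6 748.5]
```

```bash
python3 -m crank '[{"slide":[0,0,0],"turn":[-1,0,0],"claw":85},{"slide":[0,0,0],"turn":[-1,0,0],"claw":85},{"slide":[0,0,0],"turn":[-1,0,0],"claw":85},{"slide":[0,0,0],"turn":[-1,0,0],"claw":85},{"slide":[0,0,0],"turn":[-1,0,0],"claw":85},{"slide":[0,0,0],"turn":[-1,0,0],"claw":85},{"slide":[0,0,0],"turn":[-1,0,0],"claw":85},{"slide":[0,0,0],"turn":[-1,0,0],"claw":85},{"slide":[0,0,0],"turn":[-1,0,0],"claw":85},{"slide":[0,0,0],"turn":[-1,0,0],"claw":85},{"slide":[0,0,0],"turn":[-1,0,0],"claw":85},{"slide":[0,0,0],"turn":[-0.9,0,0],"claw":85}]' 50
python3 -m crank '[{"slide":[0,16,-35],"turn":[0,0,0],"claw":85},{"slide":[0,16,-35],"turn":[0,0,0],"claw":85},{"slide":[0,16,-35],"turn":[0,0,0],"claw":85},{"slide":[0,16,-35],"turn":[0,0,0],"claw":85},{"slide":[0,16,-35],"turn":[0,0,0],"claw":85},{"slide":[0,16,-35],"turn":[0,0,0],"claw":85},{"slide":[0,16,-35],"turn":[0,0,0],"claw":85},{"slide":[0,16,-35],"turn":[0,0,0],"claw":85},{"slide":[0,16,-35],"turn":[0,0,0],"claw":85},{"slide":[0,16,-35],"turn":[0,0,0],"claw":85},{"slide":[0,16,-35],"turn":[0,0,0],"claw":85},{"slide":[0,16,-35],"turn":[0,0,0],"claw":85},{"slide":[0,16,-30],"turn":[0,0,0],"claw":85}]'
python3 -m crank '[{"slide":[0,-14,-30],"turn":[0,0,0],"claw":85},{"slide":[0,-14,-30],"turn":[0,0,0],"claw":85},{"slide":[0,-14,-30],"turn":[0,0,0],"claw":85},{"slide":[0,-14,-30],"turn":[0,0,0],"claw":85},{"slide":[0,-14,-30],"turn":[0,0,0],"claw":85},{"slide":[0,-14,-30],"turn":[0,0,0],"claw":85},{"slide":[0,-14,-30],"turn":[0,0,0],"claw":85},{"slide":[0,-14,-30],"turn":[0,0,0],"claw":85},{"slide":[0,-14,-30],"turn":[0,0,0],"claw":85},{"slide":[0,-14,-30],"turn":[0,0,0],"claw":85},{"slide":[0,0,0],"turn":[0,0,0],"claw":85}]'
python3 plan.py 426 96 28 -16
```

```text
t: 1.4
eef_pos: [155.7, -605.2, 206.5]
tool_rot: [0.426, 0.564, 0.426, -0.564]
force: [-0.2, 0.2, -0.9]
opening: 85.0
t: 2.7
eef_pos: [481.1, -228.8, 206.6]
tool_rot: [-0.425, -0.565, -0.425, 0.565]
force: [-0.2, -1.0, 0.8]
opening: 85.0
t: 3.8
eef_pos: [428.0, 99.1, 206.6]
tool_rot: [0.426, 0.564, 0.426, -0.564]
force: [0.3, 0.0, -0.7]
opening: 84.9
t 3.8 p [428.   99.1 206.6] x [-0.  0. -1.] jaw -15.9 q1 0.08 q6 0.35 open 84.9 F [ 0.3  0.  -0.7]
turn [ 0.02 -0.    0.  ] then slide [178.6  -1.    3.5]
turn [-35.98  -0.    -0.  ] then slide [178.6   1.   -3.5]
```

```bash
python3 -m crank '[{"slide":[30,-0.5,1.5],"turn":[0,0,0],"claw":78},{"slide":[40,-0.5,2],"turn":[0,0,0],"claw":78},{"slide":[20,0,0],"turn":[0,0,0],"claw":78},{"slide":[0,0,0],"turn":[0,0,0],"claw":78},{"slide":[0,0,0],"turn":[0,0,0],"claw":78}]'
python3 - <<'E'
from h import *
f=grab_frame("wrist"); I=f["frame"].copy()
for p in [(424.2,91.3,60),(426.2,96.2,48),(428,98.1,28)]:
    cv2.circle(I,tuple(int(v) for v in proj(f,p)),4,(255,0,0),-1)
u=np.array([np.cos(np.radians(74)),np.sin(np.radians(74))]);w=np.array([u[1],-u[0]])
for a in(-1,1):
  for b in(-1,1): cv2.circle(I,tuple(int(v) for v in proj(f,[*(np.array([426.2,96.2])+a*42*u+b*25*w),48])),4,(0,0,255),-1)
cv2.imwrite("pics/w1.png",I)
E
python3 plan.py
```

```text
t: 4.3
eef_pos: [427.1, 93.1, 117.0]
tool_rot: [-0.425, -0.565, -0.425, 0.565]
force: [0.2, -0.1, 0.2]
opening: 78.1
t 4.3 p [427.5  93.2 117.5] x [ 0.001 -0.    -1.   ] jaw -16.1 q1 0.06 q6 0.34 open 78.2 F [-0.2  0.3 -0.3]
```

View pics/w1.png

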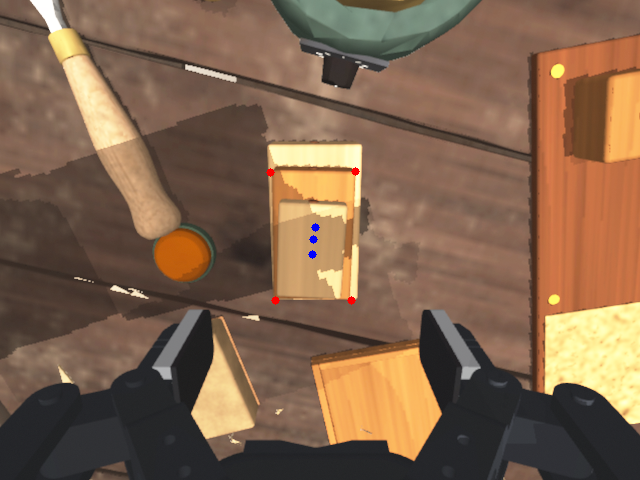

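The projected 20 mm corners land on the orange packer's edges in the wrist view ((270,172)…(351,300)), so the measurement holds. Descending to grip the 20 with the 12 riding on top.

```bash
python3 -m crank '[{"slide":[25,-2,-2],"turn":[0,0,0],"claw":74},{"slide":[25,0,0],"turn":[0,0,0],"claw":74},{"slide":[20,0,0],"turn":[0,0,0],"claw":70},{"slide":[12,0,0],"turn":[0,0,0],"claw":68},{"slide":[6,0,0],"turn":[0,0,0],"claw":66},{"slide":[0,0,0],"turn":[0,0,0],"claw":66},{"slide":[0,0,0],"turn":[0,0,0],"claw":60},{"slide":[0,0,0],"turn":[0,0,0],"claw":54},{"slide":[0,0,0],"turn":[0,0,0],"claw":48},{"slide":[0,0,0],"turn":[0,0,0],"claw":44},{"slide":[0,0,0],"turn":[0,0,0],"claw":44},{"slide":[0,0,0],"turn":[0,0,0],"claw":44},{"slide":[0,0,0],"turn":[0,0,0],"claw":44}]' 50; python3 plan.py
```

```text
t: 5.65
eef_pos: [425.4, 95.9, 28.5]
tool_rot: [-0.425, -0.565, -0.425, 0.565]
force: [0.5, -0.2, -0.6]
opening: 43.9
t 5.7 p [425.4  95.9  28.5] x [-0. -0. -1.] jaw -16.1 q1 0.07 q6 0.35 open 43.9 F [ 0.5 -0.2 -0.6]
```

The opening reads 43.9, which is less than 50, so something is off. I'll look.

Run:
```python
from h import *
f=grab_frame("side");g=grab_frame("wrist")
a=cv2.resize(f["frame"][160:280,170:330],(800,600),interpolation=cv2.INTER_CUBIC);cv2.imwrite("pics/s2.png",cv2.resize(np.hstack([cv2.resize(a,(640,480)),g["frame"]]),(800,300)))
```

```text
(no output)
```

View pics/s2.png

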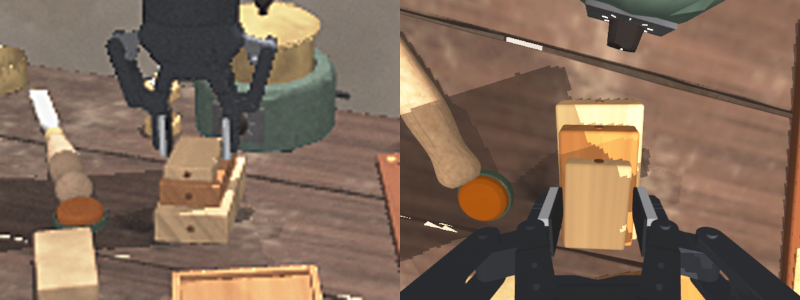

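Run:
```python
from h import *
f=grab_frame("side");g=grab_frame("wrist"); y=np.array([.961,-.277])
out=[]
for h in (f,g):
    I=cv2.resize(h["frame"],None,fx=4,fy=4,interpolation=cv2.INTER_CUBIC)
    for s in(-22,22):
        for z,c in((28.5,(0,0,255)),(38,(0,255,0)),(48,(255,0,0)),(58,(0,255,255))):
            p=proj(h,[*(np.array([425.4,95.9])+s*y),z])*4+2; cv2.circle(I,tuple(int(v) for v in p),5,c,-1)
    out.append(I)
a=out[0][640:1120,800:1200]; b=cv2.resize(out[1][700:1500,850:1850],(600,480)); b=b[:,100:500]
cv2.imwrite("pics/s3.png",np.hstack([a,b]))
```

```text
(no output)
```

View pics/s3.png

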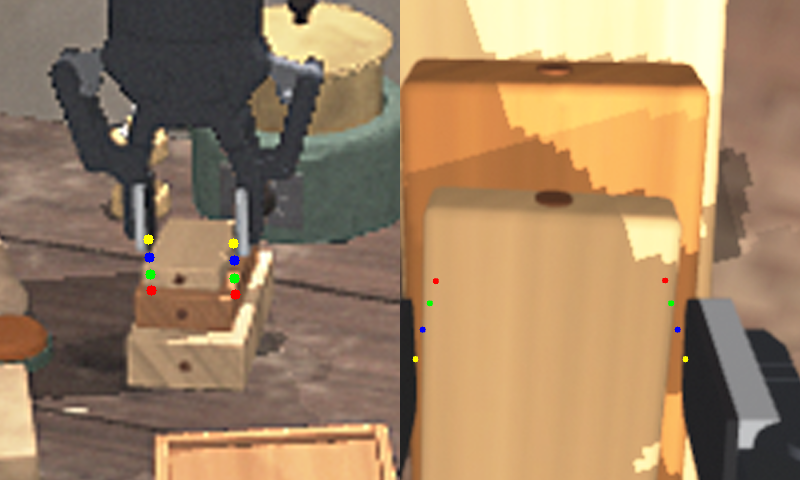

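The fingertips actually stand at about z≈50, some 22 mm behind the TCP at this opening, so they are beside the 12 and not touching it. I'll open, go 18 mm lower and close again; the stop width (50 or 60) will show which packer is gripped.

```bash
python3 -m crank '[{"slide":[0,0,0],"turn":[0,0,0],"claw":66},{"slide":[0,0,0],"turn":[0,0,0],"claw":66},{"slide":[0,0,0],"turn":[0,0,0],"claw":66},{"slide":[9,0,0],"turn":[0,0,0],"claw":66},{"slide":[9,0,0],"turn":[0,0,0],"claw":66},{"slide":[0,0,0],"turn":[0,0,0],"claw":66},{"slide":[0,0,0],"turn":[0,0,0],"claw":58},{"slide":[0,0,0],"turn":[0,0,0],"claw":54},{"slide":[0,0,0],"turn":[0,0,0],"claw":50},{"slide":[0,0,0],"turn":[0,0,0],"claw":44},{"slide":[0,0,0],"turn":[0,0,0],"claw":40},{"slide":[0,0,0],"turn":[0,0,0],"claw":40},{"slide":[0,0,0],"turn":[0,0,0],"claw":40}]' 50; python3 plan.py
```

```text
t: 7.15
eef_pos: [425.5, 95.9, 11.1]
tool_rot: [0.425, 0.565, 0.425, -0.565]
force: [-1.1, -0.8, 6.4]
opening: 48.6
t 7.2 p [425.5  95.9  11.1] x [ 0.001 -0.    -1.   ] jaw -16.1 q1 0.07 q6 0.35 open 48.6 F [-1.1 -0.8  6.4]
```

It stopped at 48.6 with a slight upward force (6 N), so it has the 20. Lift and look.

```bash
python3 -m crank '[{"slide":[-3,0,0],"turn":[0,0,0],"claw":40},{"slide":[-8,0,0],"turn":[0,0,0],"claw":40},{"slide":[-12,0,0],"turn":[0,0,0],"claw":40},{"slide":[-15,0,0],"turn":[0,0,0],"claw":40},{"slide":[-15,0,0],"turn":[0,0,0],"claw":40},{"slide":[-10,0,0],"turn":[0,0,0],"claw":40},{"slide":[-5,0,0],"turn":[0,0,0],"claw":40},{"slide":[0,0,0],"turn":[0,0,0],"claw":40}]' 60; python3 plan.py 609.5 -84.7 150 -6.5
python3 - <<'E'
from h import *
f=grab_frame("side");g=grab_frame("wrist")
cv2.imwrite("pics/s4.png",np.hstack([cv2.resize(f["frame"][160:280,190:290],(400,480)),cv2.resize(g["frame"],(400,300)).repeat(1,0) if 0 else cv2.copyMakeBorder(cv2.resize(g["frame"],(400,300)),0,180,0,0,0)]))
E
```

```text
t: 7.95
eef_pos: [425.6, 95.9, 79.1]
tool_rot: [0.425, 0.565, 0.425, -0.565]
force: [0.3, 0.0, -1.4]
opening: 48.1
t 8.0 p [425.6  95.9  79.1] x [ 0.001 -0.    -1.   ] jaw -16.1 q1 0.07 q6 0.35 open 48.1 F [ 0.3  0.  -1.4]
turn [-1.91 -0.   -0.01] then slide [-70.9 203.1 158.7]
turn [ 3.409e+01 -2.000e-02  0.000e+00] then slide [ -70.9 -203.1 -158.7]
```

View pics/s4.png

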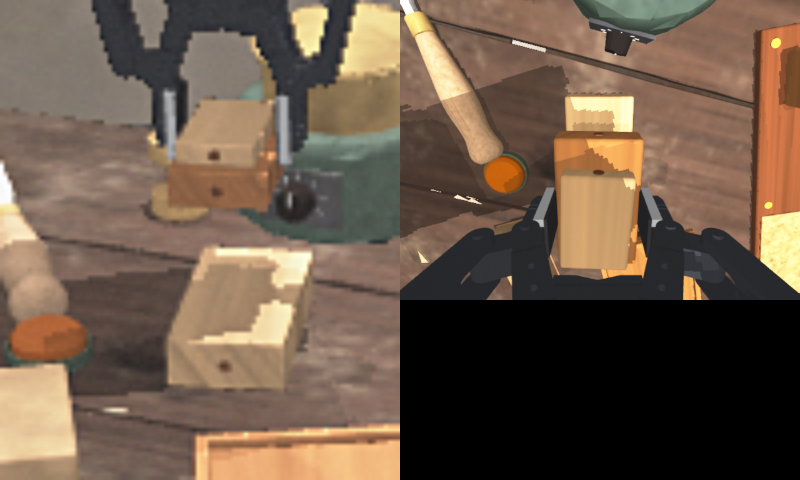

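The 20 is held level with the 12 on it, and the 28 is left on the bench. Now to the pad, turning 9.5° and moving gently.

```bash
python3 -m crank '[{"slide":[-8,0,0],"turn":[-0.5,0,0],"claw":40},{"slide":[-15,0,0],"turn":[-0.5,0,0],"claw":40},{"slide":[-20,0,0],"turn":[-0.5,0,0],"claw":40},{"slide":[-15,0,0],"turn":[-0.4,0,0],"claw":40},{"slide":[-8,0,0],"turn":[0,0,0],"claw":40},{"slide":[0,6,5],"turn":[0,0,0],"claw":40},{"slide":[0,12,9],"turn":[0,0,0],"claw":40},{"slide":[0,17,13],"turn":[0,0,0],"claw":40},{"slide":[0,20,16],"turn":[0,0,0],"claw":40},{"slide":[0,20,16],"turn":[0,0,0],"claw":40},{"slide":[0,20,16],"turn":[0,0,0],"claw":40},{"slide":[0,20,16],"turn":[0,0,0],"claw":40},{"slide":[0,20,16],"turn":[0,0,0],"claw":40},{"slide":[0,20,16],"turn":[0,0,0],"claw":40},{"slide":[0,17,13],"turn":[0,0,0],"claw":40},{"slide":[0,13,9],"turn":[0,0,0],"claw":40},{"slide":[0,10,6],"turn":[0,0,0],"claw":40},{"slide":[0,5,4],"turn":[0,0,0],"claw":40},{"slide":[0,2,2],"turn":[0,0,0],"claw":40},{"slide":[0,0,0],"turn":[0,0,0],"claw":40}]'; python3 plan.py 609.5 -83 -4 -6.5
```

```text
t: 10.05
eef_pos: [608.0, -83.2, 144.2]
tool_rot: [-0.47, -0.528, -0.471, 0.528]
force: [0.1, -0.1, -0.4]
opening: 48.4
t 10.1 p [608.  -83.2 144.2] x [-0.001  0.    -1.   ] jaw -6.6 q1 -0.24 q6 -0.13 open 48.4 F [ 0.1 -0.1 -0.4]
turn [-0.02  0.    0.01] then slide [148.2   1.5  -0.4]
turn [ 3.598e+01  1.000e-02 -0.000e+00] then slide [148.2  -1.5   0.4]
```

```bash
python3 -m crank '[{"slide":[8,0.5,0],"turn":[0,0,0],"claw":40},{"slide":[16,1,0],"turn":[0,0,0],"claw":40},{"slide":[22,0,0],"turn":[0,0,0],"claw":40},{"slide":[22,0,0],"turn":[0,0,0],"claw":40},{"slide":[22,0,0],"turn":[0,0,0],"claw":40},{"slide":[20,0,0],"turn":[0,0,0],"claw":40},{"slide":[14,0,0],"turn":[0,0,0],"claw":40},{"slide":[9,0,0],"turn":[0,0,0],"claw":40},{"slide":[5,0,0],"turn":[0,0,0],"claw":40},{"slide":[3,0,0],"turn":[0,0,0],"claw":40},{"slide":[3,0,0],"turn":[0,0,0],"claw":40},{"slide":[2,0,0],"turn":[0,0,0],"claw":40},{"slide":[0,0,0],"turn":[0,0,0],"claw":40},{"slide":[0,0,0],"turn":[0,0,0],"claw":40}]'; python3 plan.py
```

```text
t: 11.45
eef_pos: [609.8, -83.4, -1.2]
tool_rot: [0.471, 0.528, 0.47, -0.528]
force: [0.5, -0.4, -0.6]
opening: 48.4
t 11.4 p [609.8 -83.4  -1.2] x [ 0. -0. -1.] jaw -6.6 q1 -0.24 q6 -0.13 open 48.4 F [ 0.5 -0.4 -0.6]
```

```bash
python3 -m crank '[{"slide":[1.5,0,0],"turn":[0,0,0],"claw":40},{"slide":[1,0,0],"turn":[0,0,0],"claw":40},{"slide":[0.5,0,0],"turn":[0,0,0],"claw":40},{"slide":[0,0,0],"turn":[0,0,0],"claw":40}]'; python3 plan.py
```

```text
t: 11.85
eef_pos: [609.6, -83.3, -4.5]
tool_rot: [-0.47, -0.528, -0.471, 0.528]
force: [-0.3, 0.5, -0.6]
opening: 48.3
t 11.8 p [609.6 -83.3  -4.5] x [-0. -0. -1.] jaw -6.6 q1 -0.24 q6 -0.13 open 48.3 F [-0.3  0.5 -0.6]
```

```bash
python3 -m crank '[{"slide":[0.7,0,0],"turn":[0,0,0],"claw":40},{"slide":[0,0,0],"turn":[0,0,0],"claw":40}]'; python3 -m crank '[{"slide":[0.7,0,0],"turn":[0,0,0],"claw":40},{"slide":[0,0,0],"turn":[0,0,0],"claw":40}]'
```

```text
t: 12.05
eef_pos: [609.7, -83.4, -4.8]
tool_rot: [0.471, 0.528, 0.47, -0.528]
force: [-0.9, -0.4, 3.3]
opening: 48.2
t: 12.25
eef_pos: [609.7, -83.4, -4.8]
tool_rot: [0.471, 0.528, 0.47, -0.528]
force: [-3.4, 0.5, 11.2]
opening: 48.1
```

Contact at the expected height. Release, rise and verify while moving back over the 28.

```bash
python3 -m crank '[{"slide":[-0.5,0,0],"turn":[0,0,0],"claw":52},{"slide":[0,0,0],"turn":[0,0,0],"claw":58},{"slide":[0,0,0],"turn":[0,0,0],"claw":68},{"slide":[0,0,0],"turn":[0,0,0],"claw":68},{"slide":[-5,0,0],"turn":[0,0,0],"claw":68},{"slide":[-15,0,0],"turn":[0,0,0],"claw":68},{"slide":[-30,0,0],"turn":[0,0,0],"claw":75},{"slide":[-40,0,0],"turn":[0,0,0],"claw":75},{"slide":[-40,0,0],"turn":[0,0,0],"claw":75},{"slide":[-20,0,0],"turn":[1,0,0],"claw":75},{"slide":[0,0,0],"turn":[0.9,0,0],"claw":75}]'; python3 plan.py 428 98 145 -15.8
```

```text
t: 13.35
eef_pos: [610.9, -83.6, 149.6]
tool_rot: [0.426, 0.567, 0.422, -0.564]
force: [0.6, -0.2, -0.1]
opening: 74.7
t 13.3 p [610.9 -83.6 149.6] x [ 0.007 -0.002 -1.   ] jaw -16.3 q1 -0.24 q6 0.04 open 74.7 F [ 0.6 -0.2 -0.1]
turn [-0.09 -0.   -0.08] then slide [   4.6 -225.5 -124.9]
turn [35.91 -0.12  0.  ] then slide [  4.6 225.5 124.9]
```

```bash
python3 -m crank '[{"slide":[0,-20,-11],"turn":[0,0,0],"claw":80},{"slide":[0,-30,-17],"turn":[0,0,0],"claw":80},{"slide":[0,-35,-19],"turn":[0,0,0],"claw":80},{"slide":[0,-35,-19],"turn":[0,0,0],"claw":80},{"slide":[0,-35,-19],"turn":[0,0,0],"claw":80},{"slide":[0,-35,-19],"turn":[0,0,0],"claw":80},{"slide":[0,-25,-14],"turn":[0,0,0],"claw":80},{"slide":[0,-10,-7],"turn":[0,0,0],"claw":80},{"slide":[0,0,0],"turn":[0,0,0],"claw":80},{"slide":[0,0,0],"turn":[0,0,0],"claw":80}]'; python3 plan.py 428 98 145 -15.8
python3 - <<'E'
from h import *
f=grab_frame("top");g=grab_frame("wrist")
cv2.imwrite("pics/t5.png",np.hstack([cv2.resize(f["frame"][150:270,280:400],(400,400),interpolation=cv2.INTER_CUBIC),cv2.copyMakeBorder(cv2.resize(g["frame"],(400,300)),0,100,0,0,0)]))
H=cv2.cvtColor(g["frame"],cv2.COLOR_BGR2HSV); 
u=np.array([np.cos(np.radians(74.3)),np.sin(np.radians(74.3))]);w=np.array([u[1],-u[0]])
print([proj(g,[*(np.array([428,98.1])+a*54*u+b*30*w),28]).round() for a in(-1,1) for b in (-1,1)])
E
```

```text
t: 14.35
eef_pos: [429.1, 98.8, 145.2]
tool_rot: [0.426, 0.565, 0.425, -0.565]
force: [-0.6, 0.8, -0.1]
opening: 80.4
t 14.3 p [429.1  98.8 145.2] x [ 0.002 -0.    -1.   ] jaw -16.1 q1 0.08 q6 0.36 open 80.4 F [-0.6  0.8 -0.1]
turn [-0.05 -0.   -0.02] then slide [ 0.2 -0.9  1. ]
turn [ 3.595e+01 -3.000e-02  1.000e-02] then slide [ 0.2  0.9 -1. ]
[array([277., 291.]), array([354., 290.]), array([271., 150.]), array([357., 149.])]
```

View pics/t5.png

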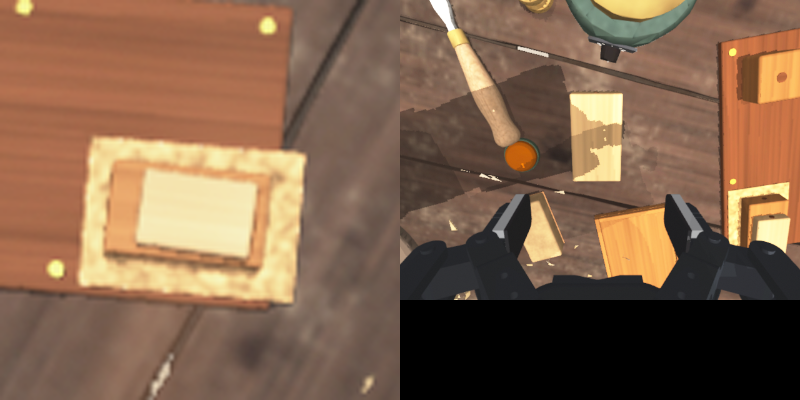

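The 20 and 12 sit well in the middle of the pad. The 28 matches its predicted corners in the wrist view (272,149)…(355,290). Gripping the 28 next.

```bash
python3 -m crank '[{"slide":[30,-1,1],"turn":[0,0,0],"claw":80},{"slide":[40,0,0],"turn":[0,0,0],"claw":80},{"slide":[35,0,0],"turn":[0,0,0],"claw":78},{"slide":[25,0,0],"turn":[0,0,0],"claw":78},{"slide":[15,0,0],"turn":[0,0,0],"claw":78},{"slide":[10,0,0],"turn":[0,0,0],"claw":76},{"slide":[0,0,0],"turn":[0,0,0],"claw":70},{"slide":[0,0,0],"turn":[0,0,0],"claw":64},{"slide":[0,0,0],"turn":[0,0,0],"claw":58},{"slide":[0,0,0],"turn":[0,0,0],"claw":50},{"slide":[0,0,0],"turn":[0,0,0],"claw":50},{"slide":[0,0,0],"turn":[0,0,0],"claw":50}]' 60; python3 plan.py
python3 - <<'E'
from h import *
f=grab_frame("top"); z=lambda L:np.array([[u/3.333+280-.3,v/3.333+150-.3] for u,v in L])
for n,L,h in (("12",[(147,170),(257,185),(245,258),(137,243)],44),("20",[(112,160),(272,175),(261,267),(105,250)],32)): print(n,rect(f,z(L),h))
E
```

```text
t: 15.65
eef_pos: [427.3, 98.3, -9.2]
tool_rot: [0.426, 0.566, 0.425, -0.564]
force: [0.3, -2.6, 9.2]
opening: 58.0
t 15.7 p [427.3  98.3  -9.2] x [ 0.002 -0.    -1.   ] jaw -16.1 q1 0.08 q6 0.36 open 58.0 F [ 0.3 -2.6  9.2]
12 (array([607.8, -87.4]), array([38.7, 57.8]), 80.4)
20 (array([609.7, -82.6]), array([49. , 84.6]), 82.8)
```

```bash
python3 -m crank '[{"slide":[-5,0,0],"turn":[0,0,0],"claw":50},{"slide":[-15,0,0],"turn":[0,0,0],"claw":50},{"slide":[-25,0,0],"turn":[-0.6,0,0],"claw":50},{"slide":[-25,0,0],"turn":[-0.6,0,0],"claw":50},{"slide":[-15,0,0],"turn":[-0.6,0,0],"claw":50},{"slide":[-5,0,0],"turn":[-0.4,0,0],"claw":50},{"slide":[0,0,0],"turn":[0,0,0],"claw":50}]' 70; python3 plan.py 441.5 -94.6 80 -5
```

```text
t: 16.4
eef_pos: [427.2, 98.5, 81.0]
tool_rot: [0.478, 0.522, 0.477, -0.521]
force: [0.3, 0.5, -1.0]
opening: 57.5
t 16.4 p [427.2  98.5  81. ] x [ 0.003  0.    -1.   ] jaw -5.0 q1 0.08 q6 0.16 open 57.5 F [ 0.3  0.5 -1. ]
turn [-0.01 -0.   -0.03] then slide [  1.   31.  191.1]
turn [ 3.599e+01 -5.000e-02  1.000e-02] then slide [   1.   -31.  -191.1]
```

```bash
python3 -m crank '[{"slide":[0,4,10],"turn":[0,0,0],"claw":50},{"slide":[0,4,18],"turn":[0,0,0],"claw":50},{"slide":[0,4,25],"turn":[0,0,0],"claw":50},{"slide":[0,4,28],"turn":[0,0,0],"claw":50},{"slide":[0,4,28],"turn":[0,0,0],"claw":50},{"slide":[0,4,28],"turn":[0,0,0],"claw":50},{"slide":[0,4,24],"turn":[0,0,0],"claw":50},{"slide":[0,2,17],"turn":[0,0,0],"claw":50},{"slide":[0,1,9],"turn":[0,0,0],"claw":50},{"slide":[0,0,4],"turn":[0,0,0],"claw":50},{"slide":[0,0,0],"turn":[0,0,0],"claw":50},{"slide":[0,0,0],"turn":[0,0,0],"claw":50}]'; python3 plan.py 441.5 -94.6 -2 -5
python3 - <<'E'
from h import *
g=grab_frame("wrist"); I=g["frame"]
u=np.array([np.cos(np.radians(85)),np.sin(np.radians(85))]);w=np.array([u[1],-u[0]])
for a in(-1,1):
  for b in(-1,1): cv2.circle(I,tuple(int(v) for v in proj(g,[*(np.array([441.5,-94.6])+a*75*u+b*56*w),12])),4,(0,0,255),-1)
cv2.imwrite("pics/w6.png",I)
E
```

```text
t: 17.6
eef_pos: [440.6, -94.1, 79.6]
tool_rot: [-0.477, -0.521, -0.478, 0.522]
force: [0.2, 0.3, -1.1]
opening: 57.7
t 17.6 p [440.6 -94.1  79.6] x [-0.  0. -1.] jaw -5.1 q1 -0.36 q6 -0.27 open 57.7 F [ 0.2  0.3 -1.1]
turn [-0.01 -0.    0.  ] then slide [81.6  0.9  0.4]
turn [3.599e+01 1.000e-02 0.000e+00] then slide [81.6 -0.9 -0.4]
```

View pics/w6.png

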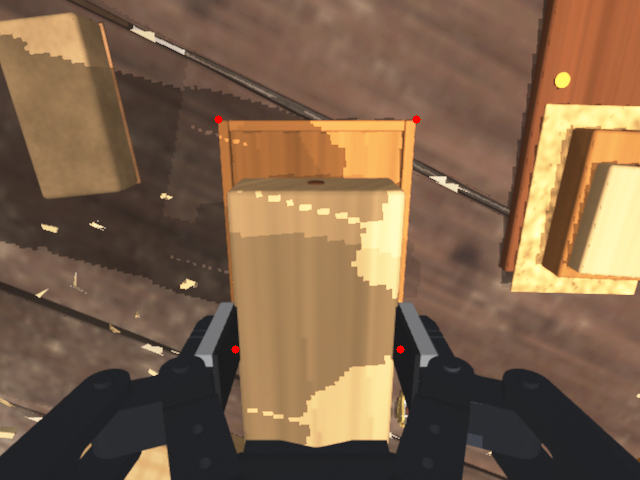

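The tray corners are where predicted ((219,119),(416,119)), so the 28 is centred over it. Lowering.

```bash
python3 -m crank '[{"slide":[10,1,0],"turn":[0,0,0],"claw":50},{"slide":[20,0,0],"turn":[0,0,0],"claw":50},{"slide":[20,0,0],"turn":[0,0,0],"claw":50},{"slide":[15,0,0],"turn":[0,0,0],"claw":50},{"slide":[9,0,0],"turn":[0,0,0],"claw":50},{"slide":[4,0,0],"turn":[0,0,0],"claw":50},{"slide":[2,0,0],"turn":[0,0,0],"claw":50},{"slide":[1.5,0,0],"turn":[0,0,0],"claw":50},{"slide":[0,0,0],"turn":[0,0,0],"claw":50},{"slide":[0,0,0],"turn":[0,0,0],"claw":50}]'; python3 plan.py
```

```text
t: 18.65
eef_pos: [442.0, -94.8, -1.4]
tool_rot: [0.478, 0.522, 0.477, -0.522]
force: [-0.5, -0.0, -1.3]
opening: 57.7
t 18.6 p [442.  -94.8  -1.4] x [ 0.001 -0.    -1.   ] jaw -5.1 q1 -0.36 q6 -0.27 open 57.7 F [-0.5 -0.  -1.3]
```

```bash
python3 -m crank '[{"slide":[1,0,0],"turn":[0,0,0],"claw":50},{"slide":[0.7,0,0],"turn":[0,0,0],"claw":50},{"slide":[0,0,0],"turn":[0,0,0],"claw":50}]';  python3 -m crank '[{"slide":[0.8,0,0],"turn":[0,0,0],"claw":50},{"slide":[0,0,0],"turn":[0,0,0],"claw":50}]'
```

```text
t: 18.95
eef_pos: [441.9, -94.8, -3.2]
tool_rot: [0.478, 0.522, 0.477, -0.522]
force: [-1.1, 1.0, 5.8]
opening: 57.9
t: 19.15
eef_pos: [441.9, -94.8, -3.2]
tool_rot: [0.478, 0.522, 0.477, -0.521]
force: [-3.5, -0.4, 20.3]
opening: 57.5
```

Seated on the tray floor. Release, rise, and turn toward the block.

```bash
python3 -m crank '[{"slide":[-0.8,0,0],"turn":[0,0,0],"claw":62},{"slide":[0,0,0],"turn":[0,0,0],"claw":68},{"slide":[0,0,0],"turn":[0,0,0],"claw":72},{"slide":[0,0,0],"turn":[0,0,0],"claw":72},{"slide":[-8,0,0],"turn":[0,0,0],"claw":72},{"slide":[-25,0,0],"turn":[0,0,0],"claw":76},{"slide":[-40,0,0],"turn":[0,0,0],"claw":85},{"slide":[-40,0,0],"turn":[0,0,0],"claw":85},{"slide":[-40,0,0],"turn":[0,0,0],"claw":85},{"slide":[-20,0,0],"turn":[0,0,0],"claw":85}]'
python3 -m crank '[{"slide":[0,0,0],"turn":[-1,0,0],"claw":85},{"slide":[0,0,0],"turn":[-1,0,0],"claw":85},{"slide":[0,0,0],"turn":[-1,0,0],"claw":85},{"slide":[0,0,0],"turn":[-1,0,0],"claw":85},{"slide":[0,0,0],"turn":[-1,0,0],"claw":85},{"slide":[0,0,0],"turn":[-1,0,0],"claw":85},{"slide":[0,0,0],"turn":[-1,0,0],"claw":85},{"slide":[0,0,0],"turn":[-1,0,0],"claw":85},{"slide":[0,0,0],"turn":[-1,0,0],"claw":85},{"slide":[0,0,0],"turn":[-1,0,0],"claw":85},{"slide":[0,0,0],"turn":[-1,0,0],"claw":85},{"slide":[0,0,0],"turn":[-1,0,0],"claw":85},{"slide":[0,0,0],"turn":[-1,0,0],"claw":85},{"slide":[0,0,0],"turn":[-0.2,0,0],"claw":85},{"slide":[0,0,0],"turn":[0,0,0],"claw":85}]'
python3 plan.py 391 -300.5 170 61.1
```

```text
t: 20.15
eef_pos: [442.2, -94.8, 173.0]
tool_rot: [0.479, 0.522, 0.476, -0.521]
force: [0.6, -0.6, -0.9]
opening: 85.1
t: 21.65
eef_pos: [441.7, -94.6, 169.8]
tool_rot: [0.684, 0.178, 0.684, -0.178]
force: [0.1, -0.9, 0.1]
opening: 84.8
t 21.6 p [441.7 -94.6 169.8] x [ 0. -0. -1.] jaw 60.8 q1 -0.36 q6 -1.42 open 84.8 F [ 0.1 -0.9  0.1]
turn [-0.05  0.    0.  ] then slide [-2.000e-01 -2.047e+02  5.510e+01]
turn [35.95  0.   -0.  ] then slide [-2.000e-01  2.047e+02 -5.510e+01]
```

```bash
python3 -m crank '[{"slide":[0,-20,5],"turn":[0,0,0],"claw":85},{"slide":[0,-30,8],"turn":[0,0,0],"claw":85},{"slide":[0,-35,10],"turn":[0,0,0],"claw":85},{"slide":[0,-35,10],"turn":[0,0,0],"claw":85},{"slide":[0,-35,10],"turn":[0,0,0],"claw":85},{"slide":[0,-30,7],"turn":[0,0,0],"claw":85},{"slide":[0,-20,5],"turn":[0,0,0],"claw":85},{"slide":[0,0,0],"turn":[0,0,0],"claw":85},{"slide":[0,0,0],"turn":[0,0,0],"claw":85}]'; python3 plan.py 391 -300.5 170 61.1
python3 - <<'E'
from h import *
g=grab_frame("wrist"); I=g["frame"]
u=np.array([np.cos(np.radians(151.1)),np.sin(np.radians(151.1))]);w=np.array([u[1],-u[0]])
for a in(-1,0,1):
  for b in(-1,1): cv2.circle(I,tuple(int(v) for v in proj(g,[*(np.array([391,-300.5])+a*158*u+b*30*w),62])),4,(0,0,255),-1)
cv2.imwrite("pics/w7.png",I)
E
```

```text
t: 22.55
eef_pos: [390.0, -300.4, 169.4]
tool_rot: [0.684, 0.178, 0.684, -0.178]
force: [-0.1, -0.2, -0.5]
opening: 85.2
t 22.6 p [ 390.  -300.4  169.4] x [-0.  0. -1.] jaw 60.8 q1 -0.79 q6 -1.85 open 85.2 F [-0.1 -0.2 -0.5]
turn [-0.06 -0.   -0.  ] then slide [-0.6  0.4  1. ]
turn [ 3.594e+01 -0.000e+00  1.000e-02] then slide [-0.6 -0.4 -1. ]
```

View pics/w7.png

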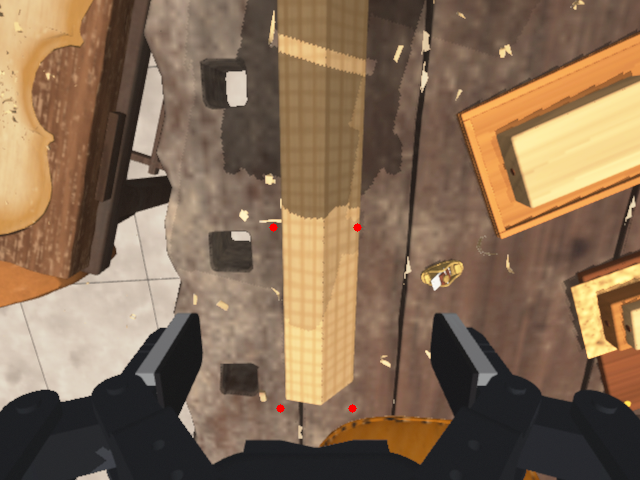

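The wrist view shows two faces of the block at its near end ((286,402)-(322,405)-(353,383)), about 10 px right of my prediction. I'll check the geometry more closely.

Run:
```python
from h import *
g=grab_frame("wrist"); f=grab_frame("top")
print("cam",(-np.array(g["R"]).T@np.array(g["t"]).ravel()).round(1))
for z in(0,62):
  print(z,[onz(g,p,z).round(1) for p in((286,402),(322,405),(353,383),(281,60),(365,75))])
I=cv2.imread("pics/top0.png")
a=cv2.resize(I[235:435,395:535],None,fx=3,fy=3,interpolation=cv2.INTER_CUBIC)
s=cv2.imread("pics/side0.png")
b=cv2.resize(s[300:410,140:370],(380,182))
b=cv2.copyMakeBorder(b,0,418,0,0,0); cv2.imwrite("pics/b8.png",np.hstack([a,b]))
```

```text
cam [ 321.4 -260.8  337.4]
0 [array([ 554.3, -425.7]), array([ 575.4, -395.4]), array([ 567.2, -355.3]), array([ 276.2, -266.4]), array([ 317.5, -214.5])]
62 [array([ 511.5, -395.4]), array([ 528.8, -370.7]), array([ 522. , -337.9]), array([ 284.5, -265.4]), array([ 318.2, -223. ])]
```

View pics/b8.png

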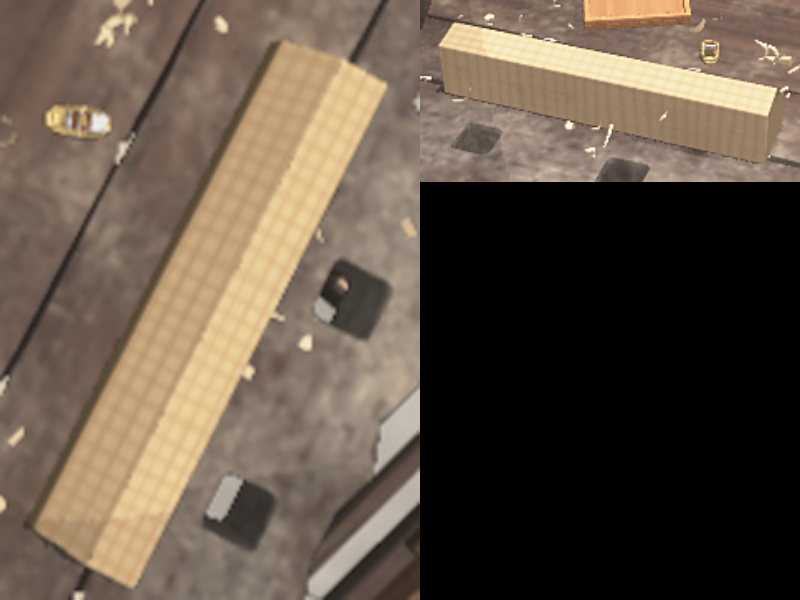

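Run:
```python
from h import *
s=cv2.imread("pics/side0.png"); t=cv2.imread("pics/top0.png"); g=grab_frame("wrist")["frame"]
r=lambda I,x,y,w,h,k:cv2.resize(I[y:y+h,x:x+w],None,fx=k,fy=k,interpolation=cv2.INTER_CUBIC)
A=np.hstack([r(s,140,305,67,50,6)[:300,:400],r(s,315,340,67,60,6)[:300,:400]])
B=np.hstack([r(t,470,240,67,50,6)[:300,:400],r(g,250,340,133,100,3)[:300,:399],np.zeros((300,1,3),np.uint8)])
cv2.imwrite("pics/z9.png",np.vstack([A,B]))
```

```text
(no output)
```

View pics/z9.png

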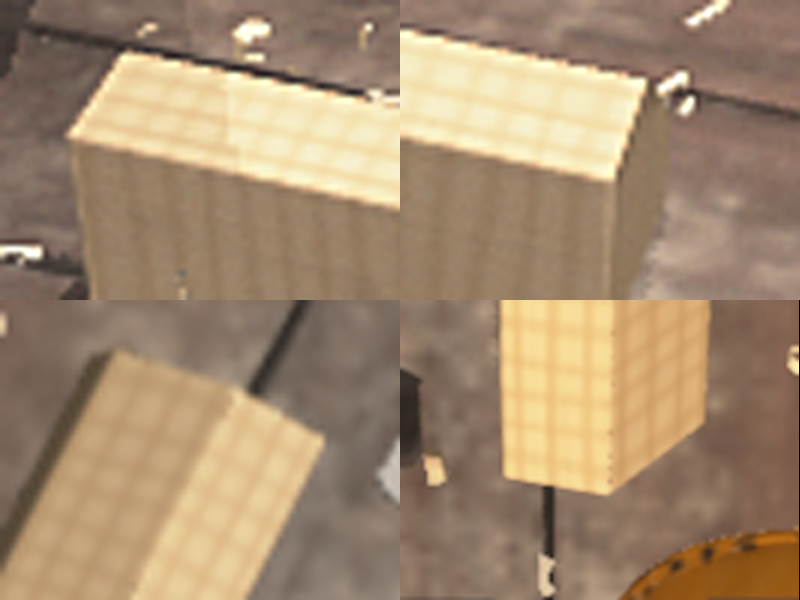

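```bash
cat >> h.py <<'E'
def tri(f,p,g,q):
    o,d=ray(f,p);a,e=ray(g,q);d=d/np.linalg.norm(d);e=e/np.linalg.norm(e)
    k=np.linalg.lstsq(np.c_[d,-e],a-o,rcond=None)[0];P,Q=o+k[0]*d,a+k[1]*e
    return ((P+Q)/2).round(1),round(float(np.linalg.norm(P-Q)),1)
E
python3 - <<'E'
from h import *
f=grab_frame("top");g=grab_frame("side");w=grab_frame("wrist")
print("ridge+x",tri(f,(508.8,254.6),g,(355.4,352.6)),tri(w,(250+210/3,340+193/3),g,(355.4,352.6)),tri(w,(250+210/3,340+193/3),f,(508.8,254.6)))
print("eave-y,+x",tri(f,(523.4,262.6),g,(350.1,369.6)),tri(w,(250+105/3,340+176/3),g,(350.1,369.6)))
print("eave+y,+x",tri(f,(488.3,247.6),g,(359.3,355.4)),tri(w,(250+305/3,340+122/3),f,(488.3,247.6)))
# -x end: top0 zoomed (33,525),(88,567),(135,587) /3 +(395,235); side z9 (70,135),(125,52)
T=[(395+u/3-.3,235+v/3-.3) for u,v in((33,525),(88,567),(135,587))]
print("ridge-x",tri(f,T[1],g,(140+125/6-.4,305+52/6-.4)),"eave-y,-x",tri(f,T[2],g,(140+70/6-.4,305+135/6-.4)))
E
```

```text
ridge+x (array([ 528.4, -372.4,   60.7]), 1.6) (array([ 529.2, -372.3,   60.5]), 0.2) (array([ 527.6, -371.5,   62.6]), 0.2)
eave-y,+x (array([ 514.3, -398.4,   53.1]), 1.2) (array([ 514.8, -398.6,   53.3]), 0.0)
eave+y,+x (array([ 543. , -345.4,   32.5]), 1.6) (array([ 542.3, -346. ,   31. ]), 0.8)
ridge-x (array([ 253.9, -217.6,   60.6]), 2.9) eave-y,-x (array([ 240.5, -243.8,   54.5]), 1.8)
```

The block isn't a plain box. Its top is roof-shaped: ridge at z≈61 along the middle, eaves at about 53 (-y) and 32 (+y), with vertical sides 60 mm apart. The ridge ends give a length of 315 mm ✓., centre (391,-295) and axis 150.6°. I'll grip low, with the tips near z≈8.

```bash
python3 plan.py 391.2 -295 -9 60.6
```

```text
t 22.9 p [ 390.5 -300.1  169.6] x [ 0. -0. -1.] jaw 61.0 q1 -0.79 q6 -1.85 open 85.3 F [ 0.1  1.1 -0.4]
turn [0.07 0.   0.  ] then slide [178.6   4.8  -1.9]
turn [-35.93  -0.     0.  ] then slide [178.6  -4.8   1.9]
```

```bash
python3 -m crank '[{"slide":[20,5,-2],"turn":[0,0,0],"claw":85},{"slide":[40,0,0],"turn":[0,0,0],"claw":85},{"slide":[40,0,0],"turn":[0,0,0],"claw":85},{"slide":[30,0,0],"turn":[0,0,0],"claw":85},{"slide":[25,0,0],"turn":[0,0,0],"claw":85},{"slide":[15,0,0],"turn":[0,0,0],"claw":85},{"slide":[8,0,0],"turn":[0,0,0],"claw":80},{"slide":[0,0,0],"turn":[0,0,0],"claw":74},{"slide":[0,0,0],"turn":[0,0,0],"claw":68},{"slide":[0,0,0],"turn":[0,0,0],"claw":62},{"slide":[0,0,0],"turn":[0,0,0],"claw":55},{"slide":[0,0,0],"turn":[0,0,0],"claw":50},{"slide":[0,0,0],"turn":[0,0,0],"claw":50},{"slide":[0,0,0],"turn":[0,0,0],"claw":50}]' 90; python3 plan.py
```

```text
t: 24.3
eef_pos: [391.2, -295.9, -6.9]
tool_rot: [0.685, 0.177, 0.684, -0.178]
force: [-3.7, -1.2, 13.5]
opening: 57.7
t 24.3 p [ 391.2 -295.9   -6.9] x [ 0.002 -0.002 -1.   ] jaw 60.9 q1 -0.78 q6 -1.84 open 57.7 F [-3.7 -1.2 13.5]
```

Gripped at 60 mm width. Lift, easing away from the violin.

```bash
python3 -m crank '[{"slide":[-4,0,0],"turn":[0,0,0],"claw":50},{"slide":[-8,0,-2],"turn":[0,0,0],"claw":50},{"slide":[-12,0,-3],"turn":[0,0,0],"claw":50},{"slide":[-16,0,-4],"turn":[0,0,0],"claw":50},{"slide":[-20,0,-4],"turn":[0,0,0],"claw":50},{"slide":[-20,0,-4],"turn":[0,0,0],"claw":50},{"slide":[-20,0,-3],"turn":[0,0,0],"claw":50},{"slide":[-20,0,0],"turn":[0,0,0],"claw":50},{"slide":[-12,0,0],"turn":[0,0,0],"claw":50},{"slide":[-6,0,0],"turn":[0,0,0],"claw":50},{"slide":[0,0,0],"turn":[0,0,0],"claw":50}]' 100; python3 plan.py 620.6 14 140 -6.5
python3 - <<'E'
from h import *
f=grab_frame("side");cv2.imwrite("pics/s10.png",f["frame"])
E
```

```text
t: 25.4
eef_pos: [373.4, -285.4, 130.4]
tool_rot: [0.685, 0.177, 0.684, -0.178]
force: [0.4, 0.4, -5.9]
opening: 57.4
t 25.4 p [ 373.4 -285.4  130.4] x [ 0.001 -0.001 -1.   ] jaw 60.9 q1 -0.79 q6 -1.86 open 57.4 F [ 0.4  0.4 -5.9]
turn [13.49  0.02 -0.  ] then slide [  -9.6  211.7 -325.5]
turn [-2.251e+01  0.000e+00  2.000e-02] then slide [  -9.6 -211.7  325.5]
```

View pics/s10.png

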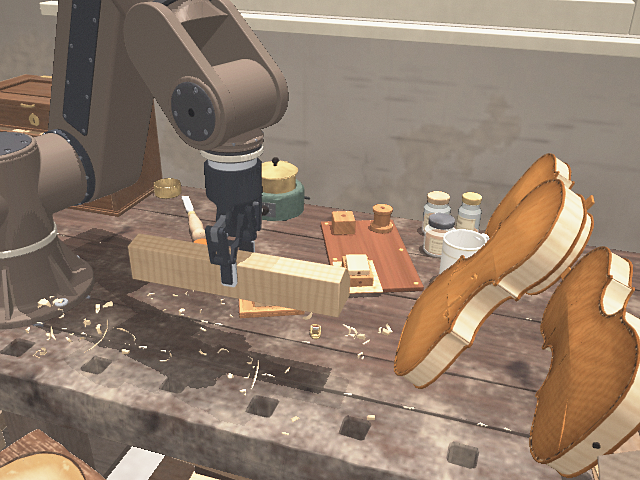

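The block is held level, with a lifted load of about 6 N. Rotating, then travelling over the board.

```bash
python3 -m crank '[{"slide":[0,0,0],"turn":[0.4,0,0],"claw":50},{"slide":[0,0,0],"turn":[0.7,0,0],"claw":50},{"slide":[0,0,0],"turn":[0.9,0,0],"claw":50},{"slide":[0,0,0],"turn":[1,0,0],"claw":50},{"slide":[0,0,0],"turn":[1,0,0],"claw":50},{"slide":[0,0,0],"turn":[1,0,0],"claw":50},{"slide":[0,0,0],"turn":[1,0,0],"claw":50},{"slide":[0,0,0],"turn":[1,0,0],"claw":50},{"slide":[0,0,0],"turn":[1,0,0],"claw":50},{"slide":[0,0,0],"turn":[1,0,0],"claw":50},{"slide":[0,0,0],"turn":[1,0,0],"claw":50},{"slide":[0,0,0],"turn":[1,0,0],"claw":50},{"slide":[0,0,0],"turn":[1,0,0],"claw":50},{"slide":[0,0,0],"turn":[0.8,0,0],"claw":50},{"slide":[0,0,0],"turn":[0.5,0,0],"claw":50},{"slide":[0,0,0],"turn":[0.2,0,0],"claw":50},{"slide":[0,0,0],"turn":[0,0,0],"claw":50}]'; python3 plan.py 620.6 14 140 -6.5
```

```text
t: 27.15
eef_pos: [373.2, -285.3, 129.0]
tool_rot: [-0.47, -0.528, -0.471, 0.528]
force: [-0.3, -1.1, -6.2]
opening: 57.7
t 27.1 p [ 373.2 -285.3  129. ] x [-0.001  0.001 -1.   ] jaw -6.5 q1 -0.79 q6 -0.68 open 57.7 F [-0.3 -1.1 -6.2]
turn [-0.01 -0.01  0.01] then slide [ -11.   211.9 -325.4]
turn [3.599e+01 1.000e-02 1.000e-02] then slide [ -11.  -211.9  325.4]
```

```bash
python3 -m crank '[{"slide":[-2,5,-8],"turn":[0,0,0],"claw":50},{"slide":[-3,10,-16],"turn":[0,0,0],"claw":50},{"slide":[-3,14,-22],"turn":[0,0,0],"claw":50},{"slide":[-3,15,-23],"turn":[0,0,0],"claw":50},{"slide":[0,15,-23],"turn":[0,0,0],"claw":50},{"slide":[0,15,-23],"turn":[0,0,0],"claw":50},{"slide":[0,15,-23],"turn":[0,0,0],"claw":50},{"slide":[0,15,-23],"turn":[0,0,0],"claw":50},{"slide":[0,15,-23],"turn":[0,0,0],"claw":50},{"slide":[0,15,-23],"turn":[0,0,0],"claw":50},{"slide":[0,15,-23],"turn":[0,0,0],"claw":50},{"slide":[0,15,-23],"turn":[0,0,0],"claw":50},{"slide":[0,15,-22],"turn":[0,0,0],"claw":50},{"slide":[0,13,-19],"turn":[0,0,0],"claw":50},{"slide":[0,10,-15],"turn":[0,0,0],"claw":50},{"slide":[0,6,-9],"turn":[0,0,0],"claw":50},{"slide":[0,3,-5],"turn":[0,0,0],"claw":50},{"slide":[0,1,-2],"turn":[0,0,0],"claw":50},{"slide":[0,0,0],"turn":[0,0,0],"claw":50},{"slide":[0,0,0],"turn":[0,0,0],"claw":50}]'; python3 plan.py 620.6 14 40 -6.5
python3 - <<'E'
from h import *
f=grab_frame("top");g=grab_frame("side")
cv2.imwrite("pics/t11.png",np.hstack([cv2.resize(f["frame"][110:290,160:400],(480,360)),cv2.resize(g["frame"][150:330,270:430],(320,360))]))
E
```

```text
t: 29.15
eef_pos: [620.9, 12.5, 140.5]
tool_rot: [-0.47, -0.528, -0.47, 0.528]
force: [-0.4, -0.8, -5.9]
opening: 58.0
t 29.1 p [620.9  12.5 140.5] x [-0. -0. -1.] jaw -6.6 q1 -0.09 q6 0.03 open 58.0 F [-0.4 -0.8 -5.9]
turn [-0.02  0.    0.  ] then slide [100.5  -0.5  -1.5]
turn [35.98  0.   -0.  ] then slide [100.5   0.5   1.5]
```

View pics/t11.png

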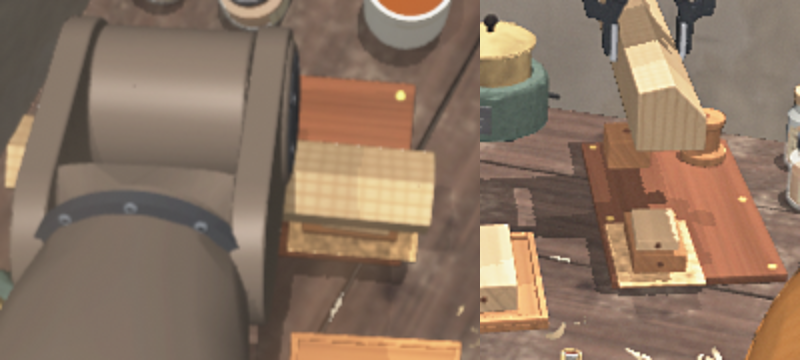

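The block is over the rest and packers, aligned with the board. Lowering.

```bash
python3 -m crank '[{"slide":[8,-0.5,-1],"turn":[0,0,0],"claw":50},{"slide":[16,0,0],"turn":[0,0,0],"claw":50},{"slide":[20,0,0],"turn":[0,0,0],"claw":50},{"slide":[20,0,0],"turn":[0,0,0],"claw":50},{"slide":[15,0,0],"turn":[0,0,0],"claw":50},{"slide":[10,0,0],"turn":[0,0,0],"claw":50},{"slide":[6,0,0],"turn":[0,0,0],"claw":50},{"slide":[3,0,0],"turn":[0,0,0],"claw":50},{"slide":[2,0,0],"turn":[0,0,0],"claw":50},{"slide":[1,0,0],"turn":[0,0,0],"claw":50},{"slide":[0,0,0],"turn":[0,0,0],"claw":50},{"slide":[0,0,0],"turn":[0,0,0],"claw":50}]';python3 -m crank '[{"slide":[1,0,0],"turn":[0,0,0],"claw":50},{"slide":[0,0,0],"turn":[0,0,0],"claw":50}]'
```

```text
t: 30.45
eef_pos: [621.0, 14.1, 39.9]
tool_rot: [0.471, 0.528, 0.47, -0.528]
force: [-0.0, 0.1, -6.3]
opening: 57.7
t: 30.65
eef_pos: [620.9, 14.1, 38.5]
tool_rot: [0.471, 0.528, 0.47, -0.528]
force: [-0.3, 0.2, -5.3]
opening: 57.7
```

```bash
python3 -m crank '[{"slide":[0.7,0,0],"turn":[0,0,0],"claw":50},{"slide":[0,0,0],"turn":[0,0,0],"claw":50}]';python3 -m crank '[{"slide":[0.6,0,0],"turn":[0,0,0],"claw":50},{"slide":[0,0,0],"turn":[0,0,0],"claw":50}]';python3 -m crank '[{"slide":[0.5,0,0],"turn":[0,0,0],"claw":50},{"slide":[0,0,0],"turn":[0,0,0],"claw":50}]'
```

```text
t: 30.85
eef_pos: [620.8, 14.1, 37.7]
tool_rot: [-0.471, -0.528, -0.471, 0.528]
force: [-0.0, -1.2, -5.5]
opening: 57.2
t: 31.05
eef_pos: [621.0, 14.1, 37.4]
tool_rot: [0.471, 0.528, 0.47, -0.528]
force: [-1.1, -1.0, -2.5]
opening: 57.4
t: 31.25
eef_pos: [621.0, 14.1, 37.3]
tool_rot: [0.471, 0.528, 0.47, -0.528]
force: [-2.9, -0.5, 3.1]
opening: 57.5
```

```bash
python3 -m crank '[{"slide":[0,0,0],"turn":[0,0,0],"claw":60},{"slide":[0,0,0],"turn":[0,0,0],"claw":64},{"slide":[0,0,0],"turn":[0,0,0],"claw":70},{"slide":[0,0,0],"turn":[0,0,0],"claw":78},{"slide":[0,0,0],"turn":[0,0,0],"claw":80},{"slide":[-5,0,0],"turn":[0,0,0],"claw":80},{"slide":[-15,0,0],"turn":[0,0,0],"claw":80},{"slide":[-30,0,0],"turn":[0,0,0],"claw":80},{"slide":[-40,0,0],"turn":[0,0,0],"claw":80},{"slide":[-40,0,0],"turn":[0,0,0],"claw":80},{"slide":[-40,0,0],"turn":[0,0,0],"claw":80}]'
python3 -m crank '[{"slide":[0,-20,20],"turn":[0,0,0],"claw":80},{"slide":[0,-20,30],"turn":[0,0,0],"claw":80},{"slide":[0,-15,40],"turn":[0,0,0],"claw":80},{"slide":[0,-15,40],"turn":[0,0,0],"claw":80},{"slide":[0,-15,40],"turn":[0,0,0],"claw":80},{"slide":[0,-15,40],"turn":[0,0,0],"claw":80},{"slide":[0,-15,40],"turn":[0,0,0],"claw":80},{"slide":[0,-10,40],"turn":[0,0,0],"claw":80},{"slide":[0,-5,40],"turn":[0,0,0],"claw":80},{"slide":[0,0,20],"turn":[0,0,0],"claw":80},{"slide":[0,0,0],"turn":[0,0,0],"claw":80},{"slide":[0,0,0],"turn":[0,0,0],"claw":80}]'
python3 - <<'E'
from h import *
f=grab_frame("top");g=grab_frame("side"); cv2.imwrite("pics/topF.png",f["frame"])
cv2.imwrite("pics/t12.png",np.hstack([cv2.resize(f["frame"][120:360,180:420],(480,480)),cv2.resize(g["frame"][170:330,220:427],(320,248)).repeat(1,0) if 0 else cv2.copyMakeBorder(cv2.resize(g["frame"][170:330,220:427],(320,248)),0,232,0,0,0)]))
E
```

```text
t: 32.35
eef_pos: [620.6, 14.2, 209.8]
tool_rot: [0.471, 0.528, 0.47, -0.528]
force: [0.1, -0.1, -0.5]
opening: 80.0
t: 33.55
eef_pos: [451.4, -318.5, 207.4]
tool_rot: [0.47, 0.528, 0.47, -0.528]
force: [-0.1, 0.9, -0.7]
opening: 80.0
```

View pics/t12.png

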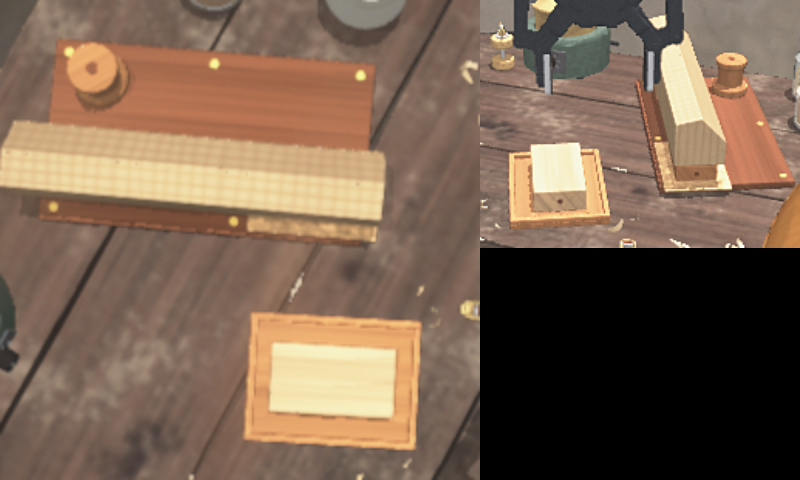

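```bash
python3 - <<'E'
from h import *
f=grab_frame("top"); z=lambda u,v:(180+u/2-.25,120+v/2-.25)
a,b=onz(f,z(6,150),105.5),onz(f,z(385,182),105.5); d=a-b
print(a,b,"mid",(a+b)/2,"len",np.hypot(*d),"ang",np.degrees(np.arctan2(d[1],d[0])))
print("28",rect(f,np.array([z(*p) for p in((271,343),(396,348),(391,417),(269,412))]),34))
E
python3 plan.py
```

```text
[639.83474304 167.80899919] [ 603.67907065 -141.97913547] mid [621.75690684  12.91493186] len 311.89087999362386 ang 83.34307089644831
28 (array([442.3, -94.6]), array([ 59.2, 108.1]), 86.0)
t 33.7 p [ 451.9 -317.7  207.2] x [ 0. -0. -1.] jaw -6.5 q1 -0.73 q6 -0.62 open 80.3 F [ 0.4 -0.1 -0.8]
```

The block's middle is about 2 mm from target, with its axis at 83.3° (board 83.5°). The 28 is centred in the tray. Handing in.

```bash
python3 -c "
from station import ticket; print(ticket.sign_off())"
```

```text
the job is handed in; nothing more can be done
None
```

The neck block is set up on the board and the job is handed in at about 34 s of the 104 s allowed; the hand-in gives no verdict. The low rest was the one in line with the pad, so the 20 mm and 12 mm packers went on the pad and the 28 mm packer went in the tray.

**How it went:**
- I carried the 20 mm packer with the 12 mm riding on top and set them down on the pad together. I then put the 28 mm packer in the tray and laid the block across the rest and the packers.
- The first close on the 20 mm packer missed because the fingertips stood about 20 mm higher than I had assumed. Nothing was disturbed, and a lower grip worked.
- The block's top turned out to be ridged rather than flat, so I re-measured its centre and gripped its sides low down.

**Last checks:**

| Item | Measured | Limit |
|---|---|---|
| 12 mm packer from pad centre | about 3 mm (measured before the block went on) | 20 mm |
| 20 mm packer from pad centre | about 2 mm (measured before the block went on) | 20 mm |
| 28 mm packer from tray centre | about 1 mm | 35 mm in x, 45 mm in y |
| Block middle from target | about 2 mm | 25 mm |
| Block axis against the board | 83.3° against 83.5° | 0.1 rad (5.7°) |

- **Disagreement:** the ridge length in the last view read 312 mm where 316 mm is given, from hand-picked pixels.
- **Level and height not measured:** I judged these only from the tool height at contact (37.3 mm, 37.1 mm expected) and from the pictures. I also did not re-measure the pad packers after the block was laid on them.

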